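Stack blanks for the laser marker in staggered courses

ROBOT

A 6-joint arm with a two-finger parallel gripper is mounted at the origin on a cart in front of the work surface, level with it; the furniture and walls round the work are solid. World frame = base frame: x ahead of the robot, y to its left, z up, the work surface at z = 0. Lengths are in m, angles in rad, forces in N, time in s.
With the tool pointing down it reaches from about 0.4 to 0.925 m from the base axis. Payload 3.4 kg.
Tool frame: the origin (TCP) lies on the mounting face of the last link; the fingertips stand 173 mm ahead of it and the grasp point (between the pads) lies 155 mm ahead of it; z points along the fingers, y is the line along which they close (so a half turn about z gives the same grasp; the last joint's range is limited). The gripper opens to 85 mm and grips with 20 to 120 N. Pads are 22 mm wide; open, the fingers measure 114 mm over their backs; the gripper's body (76 mm by 85 mm) begins 54 mm behind the grasp point. The pads swing forward as they close: fully open they stand 13 mm farther back than shut.
Start: joints at [1.077, 0.307, 1.506, -0, 1.328, -0.073], TCP at [0.234, 0.525, 0.405] pointing down, gripper open.
Joint ranges: [-3.12, 3.12], [-1.05, 2.28], [0.14, 2.33], [-1.42, 4.57], [0.1, 2.73], [-2.68, 2.68]. Speed limits (rad/s): [2.57, 2.57, 3.14, 3.14, 3.14, 3.14].

INTERFACE

Orientations are given as a rotation vector (axis times angle).
In Python, from workcell import readout, imaging, workorder gives the robot as it stands.
- The arm moves only by the tool move_arm, never from a script. Its arguments are lists of equal length, an entry for each row: "linear": the shift along the tool's x, y, z in m, a list of three; "spin": the turn about the tool's z in degrees. In form: {"linear": [[tx, ty, tz], ...], "spin": [spin, ...]}. A call has 1 to 5 rows; each row is the pose to reach, as a shift and turn from the pose commanded when the call began, along the tool's axes at that moment; what a row does not reach only later rows make up. A row lasts 1/10 s, in which the tool goes at most 50 mm and 8.59 degrees, less where a joint would pass 70% of its speed; a pose out of reach is approached as far as the arm can. A call with a gripper value outside its range is refused whole. "jaw" is the closure, from -1 (fully open) to 1 (shut), set as the call begins (left out, the last holds). The fingers move at their own pace and stop on an object; "newtons" is the grip in N (left out, the last holds). Time passes only in rows, so rows that repeat a pose let the fingers close. It gives the time, the measured TCP pose, the force, the opening and the grip force at its end, in the units of the state.
- readout.get_state(): the state, without advancing time (a new reading comes with each control period).
- imaging.capture(name): name is "side" or "top"; returns the picture (400x640x3 uint8, red, green, blue); there is no depth.
- imaging.calibration(name): a dict with "fx", "fy", "cx", "cy" (pixels), "origin" and "attitude" of the camera in the world. Camera axes: x right, y down, z forward; pixel columns grow to the right and rows downward; lengths in m; the calibration is good to about 2 mm. A picture is of the moment at which its call begins. calibration takes no time and is no camera call.
- workorder.job_done(): hands the job in; it is judged then, once.
The state is a dict: "t": time; "joints": joint angles; "qvel": joint speeds; "effort": joint torques, N m; "tool_pos": TCP position; "eef_rot": TCP orientation; "contact_force": force on the tool from outside, world axes, zero at the start; "ft_torque": the same for the moment, N m; "gripper_width": opening from 0.0 (shut) to 1.0 (fully open); "grasp_force": force on a finger pad.
Only numpy, scipy, OpenCV 4.12 (cv2) and the standard library are available. Lean on these libraries where they do the work, as an engineer would, in place of code of your own. Each camera call takes 0.05 s, during which the arm holds its last target. There are 200 camera calls.

TASK

Stack the five aluminium blanks that wait for the laser marker on the dark base plate, bonded like brickwork so that the stack cannot come apart: two full blocks end to end along the plate's middle, following its outlines, then on top the third full block centred over their joint with a half block at each end, lengthwise like the others. Lay every block flat and in line with the plate, both courses flush with the plate's ends and a gap of a few millimetres between neighbours, and leave the marker, glue stick, screwdriver, bottle and clear bin where they are.

Things in the scene. Friction and masses are not known exactly. Their poses are not given: they have to be found in the camera images.
- full_a: Full block: plain aluminium bar, 44 x 124 x 30 mm (x, y, z), about 0.44 kg, with two small dark holes drawn on its top. Origin at the centre of its underside, y along its length. The three full blocks are alike and may be used in any place. Starts lying flat on the deck, anywhere in front of the plate, at any yaw.
- full_b: Full block: plain aluminium bar, 44 x 124 x 30 mm (x, y, z), about 0.44 kg, with two small dark holes drawn on its top. Origin at the centre of its underside, y along its length. The three full blocks are alike and may be used in any place. Starts lying flat on the deck, anywhere in front of the plate, at any yaw.
- full_c: Full block: plain aluminium bar, 44 x 124 x 30 mm (x, y, z), about 0.44 kg, with two small dark holes drawn on its top. Origin at the centre of its underside, y along its length. The three full blocks are alike and may be used in any place. Starts lying flat on the deck, anywhere in front of the plate, at any yaw; half_a starts lying on top of it.
- half_a: Half block: plain aluminium bar, 44 x 60 x 30 mm (x, y, z), about 0.21 kg, with one small dark hole drawn on its top. Origin at the centre of its underside, y along its length (the 60 mm side). The two half blocks are alike and may change places. It starts flat on top of full_c (underside 30 mm above the deck), turned any way.
- half_b: Half block: plain aluminium bar, 44 x 60 x 30 mm (x, y, z), about 0.21 kg, with one small dark hole drawn on its top. Origin at the centre of its underside, y along its length (the 60 mm side). The two half blocks are alike and may change places. It starts lying flat on the deck.
- bench_riser: The raised work deck on which everything lies: grey box with a plywood top, fixed over the cabinet, 600 x 852 x 140 mm (x, y, z), not varying. Origin at the centre of its underside (z 0), its top at z 140 mm.
- base_plate: The stack's base plate: dark steel strip, 60 x 256 x 6 mm (x, y, z), fixed to the deck behind the blocks, its yaw within 0.2 rad of the world's. Origin at the centre of its underside; y along its length (+y end: the robot's left). Thin bright lines on it outline the beds of the two lower blocks. The stack is as long as the plate and runs along its middle, so each block leaves 8 mm of plate showing in front and behind.
- low_left (a point): Point on the plate's top (6 mm above the deck), 66 mm from its middle towards +y: the underside centre of the left block of the lower course when well laid. Axes as the plate's.
- low_right (a point): The same for the right block of the lower course, 66 mm towards -y. Between the two lower blocks a gap of 8 mm is left.
- top_mid (a point): Point over the plate's middle, 30 mm above its top (36 mm above the deck): the underside centre of the full block of the upper course, bridging the joint below. Axes as the plate's.
- top_left (a point): At the height of top_mid, 98 mm from the middle towards +y: the underside centre of the left half block of the upper course. 6 mm gap to the full block beside it.
- top_right (a point): The same for the right half block, 98 mm towards -y.
- paint_marker: Bystander: black paint marker with red cap, 16 mm thick, 134 mm long (y), lying among the blocks. Origin under its centre.
- glue_stick: Bystander: amber glue stick, 11 mm round, 190 mm long (y), lying among the blocks. Origin under its centre.
- screwdriver: Bystander: screwdriver with red handle (24 mm thick), 190 mm long (y), lying among the blocks. Origin under its centre.
- bottle: Bystander: white bottle with red nozzle, 57 mm across, 130 mm tall, standing to the left of the plate. Origin under its centre.
- clear_bin: Bystander: open clear plastic bin, 87 mm square, 100 mm tall, standing to the right of the plate. Origin under its centre.

How it is judged:
By the outcome, as a careful person would: the job done as asked, in the order asked, and still so for the second after the job is handed in, with the robot touching nothing.
It also fails if it takes over 72 s, if anything falls off the work surface, if the arm or the gripper's body presses on something with over 40 N, if the wrist force passes 120 N, or if a joint passes its speed limit or range.

## Working session

There is one attempt and no reset: what is moved stays moved. The work goes in short steps, Python scripts to look and compute and a tool call to move; the robot and the scene stay as the last step left them, time stands still between calls to the robot, and variables do not carry over. Pictures are saved under pics/ and viewed, at most 10 in all, crops included, and the job is handed in when it is done.

Besides the shell and the picture viewer there is one more tool, called after ">>>" as a command line: name --pt "numbers of a row" for each row, then --argument value for the rest. move_arm: Moves the arm, as the interface text tells. Its arguments: {"type":"object","properties":{"linear":{"type":"array"},"spin":{"type":"array"},"jaw":{"type":"number"},"newtons":{"type":"number"}},"required":["linear","spin"]}

```bash
mkdir -p pics; ls
python3 - <<'E'
from workcell import readout, imaging
import cv2
s=readout.get_state();print(s)
for n in("top","side"):
    print(n,imaging.calibration(n))
    cv2.imwrite(f"pics/{n}0.png",imaging.capture(n)[:,:,::-1])
E
```

```text
pics
{'t': 0.0, 'joints': array([ 1.07747003e+00,  3.07535388e-01,  1.50764940e+00,  4.12540038e-05,
        1.32841667e+00, -7.34488433e-02]), 'qvel': array([ 4.82518413e-04, -3.53012883e-04, -6.23918649e-04,  1.11968304e-03,
        7.01855986e-04,  6.63491768e-05]), 'effort': array([ 1.76231872e-03, -4.57548594e+01, -2.51918167e+01,  2.88836727e-04,
        1.33758009e-02,  1.63061594e-05]), 'tool_pos': array([0.23422275, 0.5247561 , 0.40381129]), 'eef_rot': array([-6.54597723e-01, -3.07202325e+00,  3.01140627e-03]), 'contact_force': array([-1.08785602,  0.07423294, -0.66066671]), 'ft_torque': array([0.00132616, 0.00766797, 0.0015344 ]), 'grasp_force': 0.0, 'gripper_width': 1.0034605835644068}
top {'fx': 446.5776800815235, 'fy': 446.5776800815235, 'cx': 323.4251350325411, 'cy': 198.07028188536393, 'origin': array([0.35855725, 0.01511774, 1.34453221]), 'attitude': array([-2.11693422,  2.17270429, -0.17237317])}
side {'fx': 399.342757912023, 'fy': 399.342757912023, 'cx': 312.02816531741195, 'cy': 199.21002301390917, 'origin': array([ 0.56367301, -0.6782924 ,  1.02731314]), 'attitude': array([-2.4879183 , -0.09388307,  0.02327944])}
```

View pics/top0.png

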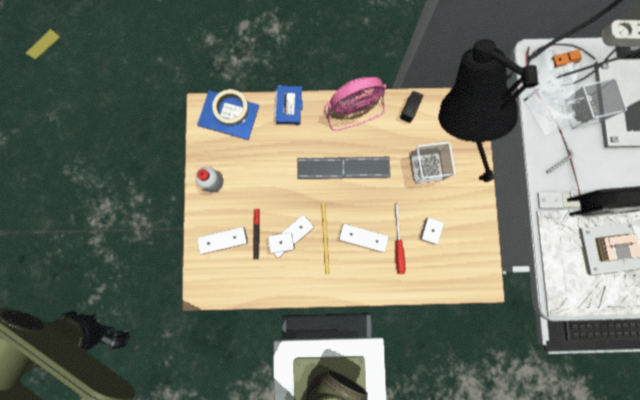

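View pics/side0.png

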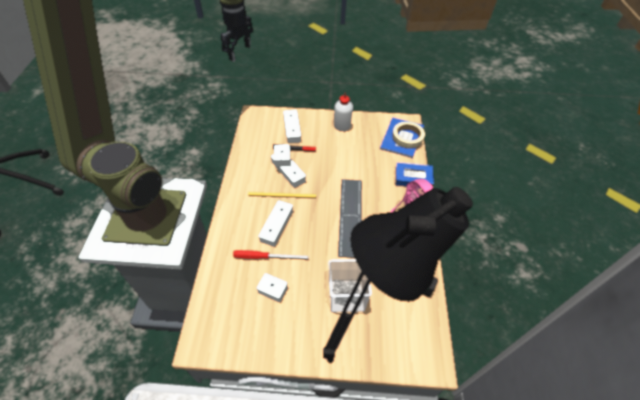

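```bash
cat > h.py <<'E'
import numpy as np, cv2
from scipy.spatial.transform import Rotation as R
from workcell import readout, imaging
def px2w(n,p,z):
    c=imaging.calibration(n); A=R.from_rotvec(c['attitude']).as_matrix()
    p=np.atleast_2d(p).astype(float)
    d=np.c_[(p[:,0]-c['cx'])/c['fx'],(p[:,1]-c['cy'])/c['fy'],np.ones(len(p))]@A.T
    return c['origin']+d*((z-c['origin'][2])/d[:,2:])
def w2px(n,P):
    c=imaging.calibration(n); A=R.from_rotvec(c['attitude']).as_matrix()
    q=(np.atleast_2d(P)-c['origin'])@A
    return np.c_[q[:,0]/q[:,2]*c['fx']+c['cx'],q[:,1]/q[:,2]*c['fy']+c['cy']]
def pose():
    s=readout.get_state(); M=R.from_rotvec(s['eef_rot']).as_matrix()
    return s,M
def rect(P):
    "centre, (long,short), yaw of long axis relative to world y"
    (cx,cy),(w,h),a=cv2.minAreaRect((P[:,:2]*1000).astype(np.float32))
    if w<h: w,h,a=h,w,a+90
    yaw=(a-90+90)%180-90
    return np.round([cx,cy,w,h,yaw],1)
E
python3 - <<'E'
from h import *
im=cv2.imread('pics/top0.png')
cv2.imwrite('pics/c1.png',cv2.resize(im[145:285,185:455],None,fx=2.96,fy=2.96,interpolation=cv2.INTER_CUBIC))
s,M=pose();print(M.round(4))
# rim-based segmentation: white tops and dark plate
up=cv2.resize(im,None,fx=4,fy=4,interpolation=cv2.INTER_CUBIC)
hsv=cv2.cvtColor(up,cv2.COLOR_BGR2HSV)
m=((hsv[...,2]>185)&(hsv[...,1]<45)).astype(np.uint8)
m[:780]=0;m[1100:]=0;m[:,:760]=0;m[:,1800:]=0
k,l,st,ce=cv2.connectedComponentsWithStats(m)
for i in range(1,k):
    if st[i,4]>300:
        ys,xs=np.nonzero(l==i)
        P=px2w('top',np.c_[(xs+.5)/4-.5,(ys+.5)/4-.5],.17)
        print('white',(ce[i]/4).round(1),st[i,4],rect(P))
m=((hsv[...,2]<125)&(hsv[...,1]<90)).astype(np.uint8);m[:610]=0;m[730:]=0;m[:,:1160]=0;m[:,1590:]=0
m=cv2.morphologyEx(m,cv2.MORPH_CLOSE,np.ones((15,15)))
ys,xs=np.nonzero(m);print('plate',rect(px2w('top',np.c_[(xs+.5)/4-.5,(ys+.5)/4-.5],.146)))
E
```

```text
[[-9.131e-01  4.076e-01 -9.000e-04]
 [ 4.076e-01  9.131e-01 -1.700e-03]
 [ 1.000e-04 -1.900e-03 -1.000e+00]]
white [397.9 221.8] 1154 [ 473.8 -189.3   95.     7.   -89. ]
white [289.5 236.4] 14161 [440.5  94.5 130.7  63.7  31.2]
white [433.1 230.8] 6145 [ 446.2 -281.1   62.9   44.7   70.4]
white [364.  237.9] 13185 [432.3 -98.3 125.8  46.9 -17. ]
white [221.5 240.5] 13240 [435.1 275.1 124.8  47.1  11.9]
plate [ 6.271e+02 -5.210e+01  2.506e+02  5.590e+01 -3.000e-01]
```

View pics/c1.png

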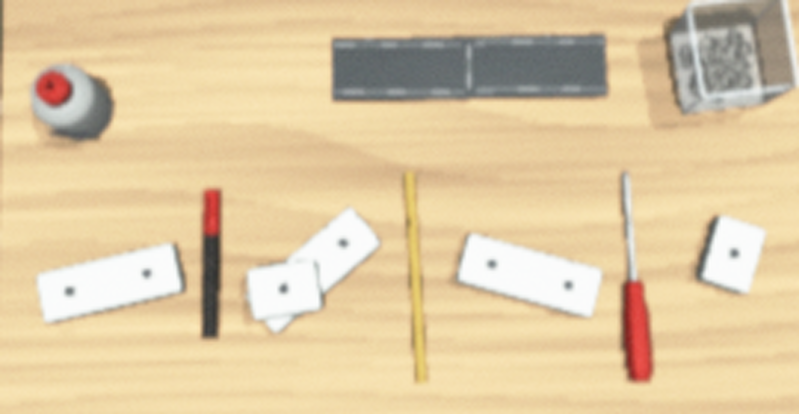

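The crop shows the plate (corners ≈ (333,39), (606,36), (606,95), (333,100)), half_a's top at about (247,269)-(323,310) on full_c, and the two free full blocks and half_b matching the segmentation.

```bash
cat >> h.py <<'E'
def go(x,y,z,th):
    "print shift/spin from present pose to TCP x,y,z(mm) with tool y at angle th(deg)"
    s,M=pose(); d=np.array([x,y,z])/1000-s['tool_pos']
    cur=np.degrees(np.arctan2(M[1,1],M[0,1]))
    print('lin',(M.T@d).round(4),'spin',round(-((th-cur+90)%180-90),2),'| tcp',s['tool_pos'].round(4),'th',round(cur,2),'w',round(s['gripper_width'],3),'t',round(s['t'],2),'tilt',M[:2,2].round(4))
E
python3 - <<'E'
from h import *
f=lambda c:np.array(c)/2.96+[185,145]-.33
P=px2w('top',f([[333,39],[606,36],[606,95],[333,100]]),.146)
print('plate',rect(P),P[:,:2].round(4).tolist())
P=px2w('top',f([[247,269],[320,260],[323,310],[251,320]]),.20);print('half_a',rect(P),px2w('top',f([284,289]),.2))
im=cv2.imread('pics/top0.png').astype(float)
# plate edges by darkness: sub-pixel column/row profiles
g=im.mean(2)
def edge(v,lo,hi):
    t=(v.max()+v.min())/2; i=np.where((v[:-1]-t)*(v[1:]-t)<0)[0]; return [round(lo+j+(v[j]-t)/(v[j]-v[j+1]),2) for j in (i[0],i[-1])]
T=[];B=[]
for c in range(302,386,4):
    a,b=edge(g[148:188,c],148,188);T.append((c,a));B.append((c,b))
L=[];Rr=[]
for r in range(161,175,2):
    a,b=edge(g[r,285:402],285,402);L.append((a,r));Rr.append((b,r))
for n,E in zip('TBLR',(T,B,L,Rr)):
    W=px2w('top',E,.146)[:,:2]; k=0 if n in'TB' else 1
    p=np.polyfit(W[:,1-k],W[:,k],1); print(n,p.round(4),W.mean(0).round(4))
go(435,275,400,11.9)
E
```

```text
plate [626.7 -53.3 254.4  57.8  -0.8] [[0.6574, 0.0733], [0.6539, -0.1808], [0.5979, -0.1781], [0.5996, 0.0743]]
half_a [423.  115.4  64.6  44.    5.5] [[0.42375734 0.11680779 0.2       ]]
T [0.0079 0.6573] [ 0.6569 -0.0502]
B [0.0077 0.5975] [ 0.5971 -0.0482]
L [-0.004   0.0775] [0.6317 0.075 ]
R [ 0.0113 -0.1867] [ 0.6252 -0.1796]
lin [-0.2851 -0.1463  0.0041] spin 54.04 | tcp [0.2343 0.5248 0.4038] th 65.94 w 1.004 t 0.1 tilt [-0.0009 -0.0017]
```

```bash
cat >> h.py <<'E'
def plan(*wps):
    s,M=pose(); p=s['tool_pos']*1000; th=np.degrees(np.arctan2(M[1,1],M[0,1]))
    print('tcp',p.round(1),'th',round(th,2),'w',round(s['gripper_width'],3),'gf',round(s['grasp_force'],1),'F',s['contact_force'].round(1),'t',round(s['t'],2),'tilt',M[:2,2].round(4))
    for w in wps:
        w=np.array(w,float); sp=-((w[3]-th+90)%180-90); 
        n=int(np.ceil(max(np.linalg.norm(w[:3]-p)/49,abs(sp)/8.5,1)))
        p0,t0=p.copy(),th; done=0
        while done<n:
            k=min(5,n-done); done+=k
            q=p0+(w[:3]-p0)*done/n; tq=t0-sp*done/n
            a=np.radians(th); B=np.array([[np.sin(a),-np.cos(a),0],[np.cos(a),np.sin(a),0],[0,0,-1]]) # rows: tool x,y,z
            print(f'  {k} rows: lin',(B@(q-p)/1000).round(4).tolist(),'spin',round(th-tq,2))
            p,th=q,tq
E
python3 -c "
from h import *
plan((435,275,370,11.9),(435,275,314,11.9))"
```

```text
tcp [234.3 524.8 403.8] th 65.94 w 1.004 gf 0.0 F [ 0.6  0.7 -0.1] t 0.1 tilt [-0.0009 -0.0017]
  5 rows: lin [0.2037, -0.1045, 0.0242] spin 38.6
  2 rows: lin [0.0897, 0.0182, 0.0097] spin 15.44
  2 rows: lin [0.0, 0.0, 0.056] spin 0.0
```

```bash
sed -i 's/\[\[np.sin(a),-np.cos(a),0\]/[[-np.sin(a),np.cos(a),0]/' h.py
python3 -c "
from h import *
plan((435,275,370,11.9))"
```

```text
tcp [234.3 524.8 403.8] th 65.94 w 1.004 gf 0.0 F [ 0.6  0.7 -0.1] t 0.1 tilt [-0.0009 -0.0017]
  5 rows: lin [-0.2037, -0.1045, 0.0242] spin 38.6
  2 rows: lin [-0.0897, 0.0182, 0.0097] spin 15.44
```

>>> move_arm --pt "-0.0407 -0.0209 0.005" --pt "-0.0815 -0.0418 0.01" --pt "-0.122 -0.0627 0.015" --pt "-0.163 -0.0836 0.02" --pt "-0.2037 -0.1045 0.0242" --spin '[7.7,15.4,23.1,30.9,38.6]'

```text
t: 0.6
tool_pos: [0.3784, 0.345, 0.3799]
eef_rot: [-1.64, -2.679, 0.001]
contact_force: [1.6, 0.9, 0.2]
gripper_width: 1.001
grasp_force: 0.0
```

>>> move_arm --pt "-0.045 0.009 0.005" --pt "-0.0897 0.0182 0.0097" --pt "-0.0897 0.0182 0.0097" --pt "-0.0897 0.0182 0.0097" --spin '[7.7,15.4,15.4,15.4]'

```text
t: 1.0
tool_pos: [0.4356, 0.2743, 0.3703]
eef_rot: [-1.98, -2.438, 0.002]
contact_force: [-0.3, 0.2, 0.5]
gripper_width: 0.998
grasp_force: 0.0
```

```bash
python3 -c "
from h import *
plan((435,275,314,11.9))
cv2.imwrite('pics/t1.png',imaging.capture('top')[:,:,::-1])
"
```

```text
tcp [435.6 274.3 370.3] th 11.82 w 0.998 gf 0.0 F [-0.3  0.2  0.5] t 1.0 tilt [-0.0014 -0.0001]
  2 rows: lin [0.0008, -0.0005, 0.0563] spin -0.08
```

>>> move_arm --pt "0.001 -0.0005 0.03" --pt "0.001 -0.0005 0.0563" --pt "0.001 -0.0005 0.0563" --spin '[0,0,0]'

```text
t: 1.35
tool_pos: [0.4319, 0.2767, 0.3117]
eef_rot: [-1.972, -2.441, 0.011]
contact_force: [-1.5, -0.4, 0.7]
gripper_width: 1.0
grasp_force: 0.0
```

>>> move_arm --pt "0 0 0" --pt "0 0 0" --pt "0 0 0" --pt "0 0 0" --pt "0 0 0" --spin '[0,0,0,0,0]' --jaw 1 --newtons 50

```text
t: 1.85
tool_pos: [0.4348, 0.2767, 0.3161]
eef_rot: [1.978, 2.44, 0.005]
contact_force: [-2.1, 1.8, 6.5]
gripper_width: 0.504
grasp_force: 54.3
```

>>> move_arm --pt "0 0 0" --pt "0 0 -0.03" --pt "0 0 -0.056" --spin '[0,0,0]'

```text
t: 2.15
tool_pos: [0.4338, 0.2757, 0.3702]
eef_rot: [-1.977, -2.439, 0.005]
contact_force: [0.8, -0.5, -5.3]
gripper_width: 0.501
grasp_force: 53.8
```

```bash
python3 -c "
from h import *
plan((627.5,13.7,370,-.45),(627.5,13.7,321,-.45))
"
```

```text
tcp [433.8 275.7 370.2] th 11.94 w 0.501 gf 53.8 F [ 0.8 -0.5 -5.3] t 2.15 tilt [-0.0031 -0.0018]
  5 rows: lin [-0.2117, 0.0966, 0.0001] spin 8.85
  2 rows: lin [-0.0777, 0.0512, 0.0001] spin 3.54
  1 rows: lin [0.0, -0.0, 0.049] spin 0.0
```

>>> move_arm --pt "-0.0423 0.0193 0" --pt "-0.0847 0.0386 0" --pt "-0.127 0.058 0" --pt "-0.1694 0.0773 0" --pt "-0.2117 0.0966 0" --spin '[1.8,3.6,5.4,7.1,8.85]'

```text
t: 2.65
tool_pos: [0.5731, 0.0873, 0.3697]
eef_rot: [-2.161, -2.278, 0.002]
contact_force: [0.3, 0.8, -5.2]
gripper_width: 0.503
grasp_force: 53.7
```

>>> move_arm --pt "-0.039 0.0256 0" --pt "-0.0777 0.0512 0" --pt "-0.0777 0.0512 0" --pt "-0.0777 0.0512 0" --pt "-0.0777 0.0512 0" --spin '[1.8,3.54,3.54,3.54,3.54]'

```text
t: 3.15
tool_pos: [0.6272, 0.0145, 0.3694]
eef_rot: [-2.228, -2.211, 0.003]
contact_force: [0.0, 0.5, -5.7]
gripper_width: 0.51
grasp_force: 53.9
```

```bash
python3 -c "
from h import *
plan((627.5,13.7,323,-.45))
im=imaging.capture('top')[:,:,::-1];side=imaging.capture('side')[:,:,::-1]
a=cv2.resize(im[130:230,270:430],(800,500),interpolation=cv2.INTER_CUBIC)
cv2.imwrite('pics/p1.png',a)
"
```

```text
tcp [627.2  14.5 369.4] th -0.45 w 0.51 gf 53.9 F [ 0.   0.5 -5.7] t 3.15 tilt [-0.0032  0.0006]
  1 rows: lin [-0.0008, 0.0003, 0.0464] spin 0.0
```

View pics/p1.png

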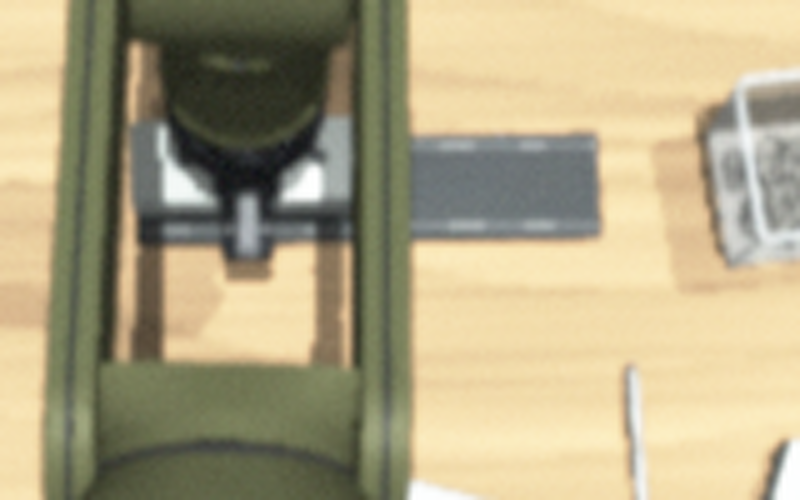

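The held block hangs over the plate's left half, roughly where it should go; the arm hides the rest. Lowering and releasing.

>>> move_arm --pt "0 0.0003 0.03" --pt "0 0.0003 0.043" --pt "0 0.0003 0.0465" --pt "0 0.0003 0.0465" --pt "0 0.0003 0.0465" --spin '[0,0,0,0,0]'

```text
t: 3.75
tool_pos: [0.6289, 0.0145, 0.3248]
eef_rot: [2.229, 2.212, 0.002]
contact_force: [0.2, -0.3, -5.7]
gripper_width: 0.509
grasp_force: 53.9
```

```bash
python3 -c "
from h import *
plan()
"
```

```text
tcp [628.9  14.5 324.8] th -0.41 w 0.509 gf 53.9 F [ 0.2 -0.3 -5.7] t 3.75 tilt [ 0.0017 -0.0002]
```

>>> move_arm --pt "0 -0.0012 0.001" --pt "0 -0.0012 0.002" --pt "0 -0.0012 0.002" --spin '[0,0,0]'

```text
t: 4.05
tool_pos: [0.6272, 0.0142, 0.3222]
eef_rot: [2.23, 2.213, 0.0]
contact_force: [0.2, 0.7, -4.9]
gripper_width: 0.508
grasp_force: 53.9
```

```bash
python3 -c "
from h import *
plan()
"
```

```text
tcp [627.2  14.2 322.2] th -0.45 w 0.508 gf 53.9 F [ 0.2  0.7 -4.9] t 4.05 tilt [ 0.0004 -0.0001]
```

>>> move_arm --pt "0 0 0.001" --pt "0 0 0.001" --spin '[0,0]'

```text
t: 4.25
tool_pos: [0.6272, 0.0142, 0.3222]
eef_rot: [2.23, 2.212, 0.001]
contact_force: [-3.4, -0.2, 2.0]
gripper_width: 0.499
grasp_force: 54.8
```

>>> move_arm --pt "0 0 0.001" --pt "0 0 0.001" --pt "0 0 0.001" --pt "0 0 0.001" --spin '[0,0,0,0]' --jaw -1

```text
t: 4.65
tool_pos: [0.6275, 0.0142, 0.3201]
eef_rot: [2.23, 2.212, 0.001]
contact_force: [-0.0, 0.0, -0.1]
gripper_width: 1.002
grasp_force: 0.0
```

>>> move_arm --pt "0 0 -0.025" --pt "0 0 -0.06" --spin '[0,0]'

```text
t: 4.85
tool_pos: [0.6266, 0.0143, 0.3781]
eef_rot: [-2.227, -2.21, 0.006]
contact_force: [0.8, 1.0, -0.6]
gripper_width: 1.0
grasp_force: 0.0
```

```bash
python3 -c "
from h import *
plan((432.3,-98.3,372,-17))
"
```

```text
tcp [626.6  14.3 378.1] th -0.44 w 1.0 gf 0.0 F [ 0.8  1.  -0.6] t 4.85 tilt [-0.0058  0.0002]
  5 rows: lin [-0.1141, -0.1934, 0.0061] spin 16.56
```

>>> move_arm --pt "-0.0228 -0.0387 0.001" --pt "-0.0456 -0.0774 0.002" --pt "-0.0685 -0.116 0.004" --pt "-0.0913 -0.1547 0.005" --pt "-0.1141 -0.1934 0.006" --spin '[3.3,6.6,9.9,13.2,16.56]'

```text
t: 5.35
tool_pos: [0.4314, -0.0989, 0.3741]
eef_rot: [2.526, 1.866, 0.0]
contact_force: [0.4, -0.5, 0.2]
gripper_width: 0.999
grasp_force: 0.0
```

>>> move_arm --pt "0 0 0" --pt "0 0 0" --pt "0 0 0" --spin '[0,0,0]'

```text
t: 5.65
tool_pos: [0.4341, -0.0984, 0.3745]
eef_rot: [2.524, 1.868, 0.003]
contact_force: [-0.0, 0.2, -0.7]
gripper_width: 1.0
grasp_force: 0.0
```

```bash
python3 -c "
from h import *
plan((432.3,-98.3,315,-17))
im=imaging.capture('top')[:,:,::-1]
a=cv2.resize(im[130:230,270:430],(800,500),interpolation=cv2.INTER_CUBIC)
cv2.imwrite('pics/p2.png',a)
"
```

```text
tcp [434.1 -98.4 374.5] th -16.98 w 1.0 gf 0.0 F [-0.   0.2 -0.7] t 5.65 tilt [ 0.0023 -0.0003]
  2 rows: lin [-0.0005, -0.0018, 0.0595] spin 0.02
```

View pics/p2.png

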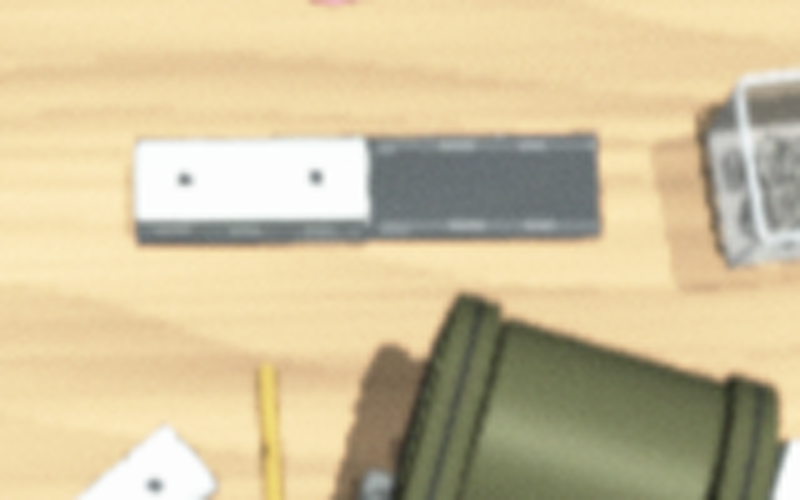

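The first block lies on the left bed: its top runs (135,140)-(370,218) in the crop, nearly flush with the plate's left end (137,240). I measure it while picking up the next one.

>>> move_arm --pt "-0.0005 -0.0018 0.03" --pt "-0.0005 -0.0018 0.0575" --pt "-0.0005 -0.0018 0.0575" --pt "-0.0005 -0.0018 0.0575" --spin '[0,0,0,0]'

```text
t: 6.1
tool_pos: [0.4321, -0.0979, 0.3164]
eef_rot: [-2.523, -1.87, 0.001]
contact_force: [0.2, 0.3, -0.2]
gripper_width: 1.002
grasp_force: 0.0
```

```bash
cat >> h.py <<'E'
def whites(im,z,x0,x1,y0,y1):
    up=cv2.resize(im,None,fx=4,fy=4,interpolation=cv2.INTER_CUBIC); hsv=cv2.cvtColor(up,cv2.COLOR_BGR2HSV)
    m=((hsv[...,2]>185)&(hsv[...,1]<45)).astype(np.uint8); k=np.zeros_like(m); k[y0*4:y1*4,x0*4:x1*4]=1; m*=k
    m=cv2.morphologyEx(m,cv2.MORPH_OPEN,np.ones((7,7)))
    n,l,st,ce=cv2.connectedComponentsWithStats(m)
    for i in range(1,n):
        if st[i,4]>2000:
            ys,xs=np.nonzero(l==i); print((ce[i]/4).round(1),rect(px2w('top',np.c_[(xs+.5)/4-.5,(ys+.5)/4-.5],z)))
E
python3 -c "
from h import *
plan()
b=cv2.imread('pics/p2.png'); im=np.zeros((400,640,3),np.uint8); im[130:230,270:430]=cv2.resize(b,(160,100),interpolation=cv2.INTER_AREA)
whites(im,.176,285,360,150,185)
print(px2w('top',np.array([[135,140],[368,138],[370,218],[136,220]])/5+[269.6,129.6],.176)[:,:2])
"
```

```text
tcp [432.1 -97.9 316.4] th -16.93 w 1.002 gf 0.0 F [ 0.2  0.3 -0.2] t 6.1 tilt [-0.001   0.0005]
[320.1 165.7] [628.1  11.9 126.3  46.   -0.8]
[[ 0.65063089  0.07339969]
 [ 0.64859111 -0.05172502]
 [ 0.60471791 -0.05133896]
 [ 0.60679008  0.07362125]]
```

>>> move_arm --pt "0 0 0" --pt "0 0 0" --pt "0 0 0" --pt "0 0 0" --spin '[0,0,0,0]' --jaw 1 --newtons 50

```text
t: 6.5
tool_pos: [0.4317, -0.0985, 0.3177]
eef_rot: [2.524, 1.867, 0.003]
contact_force: [-0.1, 1.3, 5.6]
gripper_width: 0.504
grasp_force: 52.5
```

>>> move_arm --pt "0 0 0" --pt "0 0 -0.025" --pt "0 0 -0.055" --pt "0 0 -0.055" --spin '[0,0,0,0]'

```text
t: 6.9
tool_pos: [0.4322, -0.0987, 0.3744]
eef_rot: [2.521, 1.865, 0.006]
contact_force: [1.6, -0.5, -3.1]
gripper_width: 0.504
grasp_force: 52.9
```

```bash
python3 -c "
from h import *
plan((626.5,-117.3,371,-.45))
"
```

```text
tcp [432.2 -98.7 374.4] th -17.01 w 0.504 gf 52.9 F [ 1.6 -0.5 -3.1] t 6.9 tilt [ 0.0065 -0.0022]
  4 rows: lin [0.0391, 0.1912, 0.0034] spin -16.56
```

>>> move_arm --pt "0.0098 0.0478 0.001" --pt "0.0196 0.0956 0.002" --pt "0.0293 0.1434 0.003" --pt "0.0391 0.1912 0.0034" --pt "0.0391 0.1912 0.0034" --spin '[-4.1,-8.3,-12.4,-16.56,-16.56]'

```text
t: 7.4
tool_pos: [0.6313, -0.1177, 0.3651]
eef_rot: [2.226, 2.212, 0.004]
contact_force: [-1.5, -0.2, -3.5]
gripper_width: 0.506
grasp_force: 53.2
```

>>> move_arm --pt "0 0 0" --pt "0 0 0.02" --pt "0 0 0.038" --pt "0 0 0.038" --pt "0 0 0.038" --spin '[0,0,0,0,0]'

```text
t: 7.9
tool_pos: [0.624, -0.1166, 0.3294]
eef_rot: [-2.229, -2.211, 0.002]
contact_force: [-0.5, 0.2, -2.6]
gripper_width: 0.508
grasp_force: 53.1
```

```bash
python3 -c "
from h import *
plan((626.5,-117.3,323,-.45))
"
```

```text
tcp [ 624.  -116.6  329.4] th -0.46 w 0.508 gf 53.1 F [-0.5  0.2 -2.6] t 7.9 tilt [-0.0028  0.0006]
  1 rows: lin [-0.0006, 0.0025, 0.0064] spin -0.01
```

>>> move_arm --pt "0 0 0.002" --pt "0 0 0.004" --pt "0 0 0.004" --pt "0 0 0.004" --pt "0 0 0.004" --spin '[0,0,0,0,0]'

```text
t: 8.4
tool_pos: [0.6255, -0.1168, 0.3264]
eef_rot: [2.23, 2.213, 0.0]
contact_force: [-0.2, 0.6, -3.8]
gripper_width: 0.505
grasp_force: 53.1
```

```bash
python3 -c "
from h import *
plan((626.7,-117.3,323,-.45))
"
```

```text
tcp [ 625.5 -116.8  326.4] th -0.44 w 0.505 gf 53.1 F [-0.2  0.6 -3.8] t 8.4 tilt [ 0.0005 -0.0002]
  1 rows: lin [-0.0005, 0.0013, 0.0034] spin 0.01
```

>>> move_arm --pt "-0.0005 0.001 0.002" --pt "-0.0005 0.001 0.0037" --pt "-0.0005 0.001 0.0037" --pt "-0.0005 0.001 0.0047" --pt "-0.0005 0.001 0.0047" --spin '[0,0,0,0,0]'

```text
t: 8.9
tool_pos: [0.6265, -0.1174, 0.3237]
eef_rot: [2.229, 2.211, 0.002]
contact_force: [-3.6, 0.3, 9.6]
gripper_width: 0.505
grasp_force: 54.8
```

```bash
python3 -c "
from h import *
plan()
"
```

```text
tcp [ 626.5 -117.4  323.7] th -0.44 w 0.505 gf 54.8 F [-3.6  0.3  9.6] t 8.9 tilt [ 0.0021 -0.0006]
```

>>> move_arm --pt "0 0 0" --pt "0 0 0" --pt "0 0 0" --pt "0 0 -0.02" --pt "0 0 -0.05" --spin '[0,0,0,0,0]' --jaw -1

```text
t: 9.4
tool_pos: [0.6257, -0.1172, 0.3692]
eef_rot: [-2.226, -2.209, 0.005]
contact_force: [-0.3, -0.2, 0.2]
gripper_width: 0.999
grasp_force: 0.0
```

```bash
python3 -c "
from h import *
plan((424,116,405,6))
"
```

```text
tcp [ 625.7 -117.2  369.2] th -0.44 w 0.999 gf 0.0 F [-0.3 -0.2  0.2] t 9.4 tilt [-0.0057  0.0015]
  5 rows: lin [0.1654, -0.1454, -0.0256] spin -4.6
  2 rows: lin [0.0706, -0.0526, -0.0102] spin -1.84
```

>>> move_arm --pt "0.033 -0.029 -0.01" --pt "0.066 -0.058 -0.026" --pt "0.099 -0.087 -0.036" --pt "0.1323 -0.1163 -0.036" --pt "0.1654 -0.1454 -0.036" --spin '[-0.9,-1.8,-2.8,-3.7,-4.6]'

```text
t: 9.9
tool_pos: [0.4812, 0.0502, 0.4078]
eef_rot: [2.139, 2.3, 0.002]
contact_force: [0.7, 1.1, 0.0]
gripper_width: 1.003
grasp_force: 0.0
```

>>> move_arm --pt "0.0353 -0.0263 0" --pt "0.0706 -0.0526 0" --pt "0.0706 -0.0526 0" --pt "0.0706 -0.0526 0" --pt "0.0706 -0.0526 0" --spin '[-0.9,-1.84,-1.84,-1.84,-1.84]'

```text
t: 10.4
tool_pos: [0.4255, 0.1155, 0.4076]
eef_rot: [2.102, 2.334, 0.001]
contact_force: [-1.3, -0.9, 0.5]
gripper_width: 1.002
grasp_force: 0.0
```

```bash
python3 -c "
from h import *
im=imaging.capture('top')[:,:,::-1]
cv2.imwrite('pics/t3.png',im)
whites(im,.176,280,410,145,190)
plan((424,116,347,6))
s=imaging.capture('side')[:,:,::-1]
a=cv2.resize(im[145:285,245:405],None,fx=3.1,fy=3.1,interpolation=cv2.INTER_CUBIC)
b=cv2.resize(s[130:210,250:330],(300,300),interpolation=cv2.INTER_CUBIC)
c=np.zeros((434,800,3),np.uint8);c[:,:496]=a[:434,:496];c[:300,500:]=b
cv2.imwrite('pics/p3.png',c)
"
```

```text
[368.6 164.7] [ 6.274e+02 -1.181e+02  1.248e+02  4.590e+01 -6.000e-01]
[320.1 165.7] [ 6.279e+02  1.220e+01  1.255e+02  4.600e+01 -5.000e-01]
tcp [425.7 115.2 407.5] th 5.94 w 1.002 gf 0.0 F [0.2 0.2 0.1] t 10.45 tilt [ 0.0009 -0.0003]
  2 rows: lin [0.0009, -0.0016, 0.0605] spin -0.06
```

View pics/p3.png

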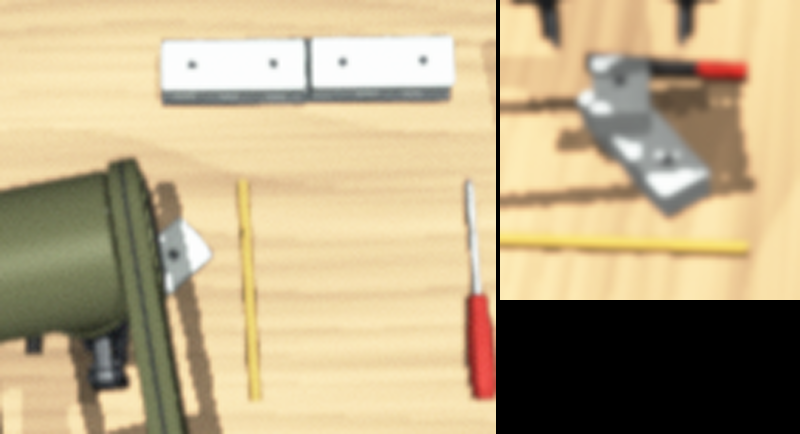

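Both lower blocks lie in line on the plate ((162,40)-(450,95) in the crop), with a gap at column 309. In the side view half_a is upright on full_c between the open fingers.

>>> move_arm --pt "0.0009 -0.001 0.04" --pt "0.0009 -0.0013 0.0605" --pt "0.0009 -0.0013 0.0605" --pt "0.0009 -0.0013 0.0605" --spin '[0,0,0,0]'

```text
t: 10.9
tool_pos: [0.4241, 0.1159, 0.3469]
eef_rot: [-2.104, -2.333, 0.001]
contact_force: [0.5, 0.2, 0.5]
gripper_width: 1.001
grasp_force: 0.0
```

>>> move_arm --pt "0 0 0" --pt "0 0 0" --pt "0 0 0" --pt "0 0 0" --spin '[0,0,0,0]' --jaw 1 --newtons 40

```text
t: 11.3
tool_pos: [0.4238, 0.1166, 0.3481]
eef_rot: [2.101, 2.333, 0.003]
contact_force: [0.0, -0.3, 5.9]
gripper_width: 0.51
grasp_force: 40.9
```

>>> move_arm --pt "0 0 0" --pt "0 0 -0.02" --pt "0 0 -0.04" --spin '[0,0,0]'

```text
t: 11.6
tool_pos: [0.4226, 0.1165, 0.3867]
eef_rot: [-2.101, -2.334, 0.003]
contact_force: [1.2, -0.5, -2.2]
gripper_width: 0.508
grasp_force: 41.4
```

```bash
python3 -c "
from h import *
plan((435,260,370,0),(435,260,319,0))
"
```

```text
tcp [422.6 116.5 386.7] th 6.01 w 0.508 gf 41.4 F [ 1.2 -0.5 -2.2] t 11.6 tilt [-0.0025 -0.0004]
  3 rows: lin [0.1414, 0.0273, 0.0167] spin 6.01
  2 rows: lin [0.0, 0.0, 0.051] spin 0.0
```

>>> move_arm --pt "0.047 0.009 0.005" --pt "0.094 0.018 0.011" --pt "0.1414 0.0273 0.0167" --pt "0.1414 0.0273 0.04" --pt "0.1414 0.0273 0.0625" --spin '[2,4,6,6,6]'

```text
t: 12.1
tool_pos: [0.4356, 0.262, 0.3239]
eef_rot: [2.217, 2.225, 0.002]
contact_force: [0.4, -0.7, -2.5]
gripper_width: 0.512
grasp_force: 41.5
```

>>> move_arm --pt "0 0 0.003" --pt "0 0 0.005" --pt "0 0 0.006" --pt "0 0 0.006" --spin '[0,0,0,0]'

```text
t: 12.5
tool_pos: [0.4361, 0.2599, 0.3194]
eef_rot: [2.222, 2.22, 0.003]
contact_force: [-0.7, 0.5, -1.4]
gripper_width: 0.507
grasp_force: 41.4
```

```bash
python3 -c "
from h import *
plan()
im=imaging.capture('top')[:,:,::-1]
cv2.imwrite('pics/t4.png',im)
whites(im,.17,250,325,200,265)
"
```

```text
tcp [436.1 259.9 319.4] th -0.04 w 0.507 gf 41.4 F [-0.7  0.5 -1.4] t 12.5 tilt [0.0017 0.0008]
[290.6 236.1] [442.5  93.8 126.1  46.9  39.1]
```

>>> move_arm --pt "0 0 0.002" --pt "0 0 0.003" --spin '[0,0]'

```text
t: 12.75
tool_pos: [0.4361, 0.26, 0.3181]
eef_rot: [2.221, 2.22, 0.004]
contact_force: [-4.8, -3.1, 20.6]
gripper_width: 0.505
grasp_force: 43.8
```

>>> move_arm --pt "0 0 0" --pt "0 0 0" --pt "0 0 0" --pt "0 0 -0.025" --pt "0 0 -0.055" --spin '[0,0,0,0,0]' --jaw -1

```text
t: 13.25
tool_pos: [0.4351, 0.2597, 0.3695]
eef_rot: [-2.221, -2.22, 0.006]
contact_force: [1.1, 0.6, -0.2]
gripper_width: 0.997
grasp_force: 0.0
```

```bash
python3 -c "
from h import *
plan((442.5,93.8,372,39.1))
"
```

```text
tcp [435.1 259.7 369.5] th -0.01 w 0.997 gf 0.0 F [ 1.1  0.6 -0.2] t 13.25 tilt [-0.0039 -0.0019]
  5 rows: lin [-0.1659, 0.0074, -0.0025] spin -39.11
```

>>> move_arm --pt "-0.0332 0.0015 0" --pt "-0.0664 0.003 -0.001" --pt "-0.0995 0.0045 -0.0015" --pt "-0.1327 0.006 -0.002" --pt "-0.1659 0.0074 -0.0025" --spin '[-7.8,-15.6,-23.4,-31.3,-39.1]'

```text
t: 13.75
tool_pos: [0.4429, 0.0929, 0.3729]
eef_rot: [1.341, 2.841, 0.0]
contact_force: [1.5, 0.9, -1.1]
gripper_width: 0.999
grasp_force: 0.0
```

>>> move_arm --pt "0 0 0" --pt "0 0 0" --pt "0 0 0" --pt "0 0 0" --spin '[0,0,0,0]'

```text
t: 14.15
tool_pos: [0.4431, 0.095, 0.3728]
eef_rot: [-1.349, -2.837, -0.0]
contact_force: [-0.5, 0.1, -0.9]
gripper_width: 0.997
grasp_force: 0.0
```

```bash
python3 -c "
from h import *
plan((442.5,93.8,318,39.1))
im=imaging.capture('top')[:,:,::-1]
cv2.imwrite('pics/t5.png',im)
whites(im,.17,190,250,215,265)
"
```

```text
tcp [443.1  95.  372.8] th 39.13 w 0.997 gf 0.0 F [-0.5  0.1 -0.9] t 14.15 tilt [-0.0001  0.0003]
  2 rows: lin [-0.0006, -0.0012, 0.0548] spin 0.03
[226.5 239.7] [437.2 261.8  59.5  46.8   1.9]
```

>>> move_arm --pt "-0.0006 -0.0012 0.035" --pt "-0.0006 -0.0012 0.055" --pt "-0.0006 -0.0012 0.055" --pt "-0.0006 -0.0012 0.055" --spin '[0,0,0,0]'

```text
t: 14.6
tool_pos: [0.4426, 0.0935, 0.318]
eef_rot: [-1.349, -2.837, 0.001]
contact_force: [-0.3, 0.9, 0.2]
gripper_width: 1.002
grasp_force: 0.0
```

>>> move_arm --pt "0 0 0" --pt "0 0 0" --pt "0 0 0" --pt "0 0 0" --spin '[0,0,0,0]' --jaw 1 --newtons 50

```text
t: 15.0
tool_pos: [0.443, 0.093, 0.319]
eef_rot: [1.349, 2.835, 0.002]
contact_force: [-0.8, 0.5, 5.3]
gripper_width: 0.5
grasp_force: 52.8
```

>>> move_arm --pt "0 0 0" --pt "0 0 -0.03" --pt "0 0 -0.06" --pt "0 0 -0.085" --spin '[0,0,0,0]'

```text
t: 15.4
tool_pos: [0.442, 0.0928, 0.4034]
eef_rot: [-1.35, -2.835, 0.001]
contact_force: [0.2, 0.4, -5.6]
gripper_width: 0.501
grasp_force: 54.1
```

```bash
python3 -c "
from h import *
plan((627,-51.9,400,-.45))
"
```

```text
tcp [442.   92.8 403.4] th 39.09 w 0.501 gf 54.1 F [ 0.2  0.4 -5.6] t 15.4 tilt [-0.0016 -0.0002]
  5 rows: lin [-0.2289, 0.0524, 0.0034] spin 39.54
```

>>> move_arm --pt "-0.0458 0.0105 0.001" --pt "-0.0916 0.021 0.002" --pt "-0.1373 0.0314 0.003" --pt "-0.1831 0.0419 0.003" --pt "-0.2289 0.0524 0.0034" --spin '[7.9,15.8,23.7,31.6,39.54]'

```text
t: 15.9
tool_pos: [0.6282, -0.053, 0.398]
eef_rot: [-2.235, -2.204, 0.003]
contact_force: [1.3, 1.1, -5.2]
gripper_width: 0.504
grasp_force: 54.1
```

>>> move_arm --pt "0 0 0" --pt "0 0 0" --pt "0 0 0.02" --pt "0 0 0.037" --pt "0 0 0.037" --spin '[0,0,0,0,0]'

```text
t: 16.4
tool_pos: [0.6249, -0.0506, 0.3591]
eef_rot: [-2.223, -2.209, 0.008]
contact_force: [-1.0, 0.8, -5.0]
gripper_width: 0.506
grasp_force: 54.1
```

>>> move_arm --pt "0 0 0" --pt "0 0 0" --pt "0 0 0" --spin '[0,0,0]'

```text
t: 16.7
tool_pos: [0.6277, -0.0515, 0.3638]
eef_rot: [2.228, 2.212, 0.002]
contact_force: [0.0, -0.5, -5.5]
gripper_width: 0.501
grasp_force: 54.1
```

```bash
python3 -c "
from h import *
plan((626.7,-52.4,355,-.45))
"
```

```text
tcp [627.7 -51.5 363.8] th -0.42 w 0.501 gf 54.1 F [ 0.  -0.5 -5.5] t 16.7 tilt [ 0.0022 -0.0003]
  1 rows: lin [-0.0009, -0.001, 0.0088] spin 0.03
```

>>> move_arm --pt "-0.0007 -0.0008 0.004" --pt "-0.0007 -0.0008 0.007" --pt "-0.0007 -0.0008 0.008" --pt "-0.0007 -0.0008 0.008" --pt "-0.0007 -0.0008 0.008" --spin '[0,0,0,0,0]'

```text
t: 17.2
tool_pos: [0.6266, -0.0524, 0.3551]
eef_rot: [2.23, 2.213, 0.0]
contact_force: [-2.7, 0.2, 0.4]
gripper_width: 0.504
grasp_force: 54.9
```

```bash
python3 -c "
from h import *
plan((626.7,-52.4,355,-.45))
"
```

```text
tcp [626.6 -52.4 355.1] th -0.45 w 0.504 gf 54.9 F [-2.7  0.2  0.4] t 17.2 tilt [ 0.0002 -0.0001]
  1 rows: lin [0.0, 0.0001, 0.0001] spin 0.0
```

>>> move_arm --pt "0 0 0.001" --pt "0 0 0.001" --spin '[0,0]'

```text
t: 17.4
tool_pos: [0.6265, -0.0524, 0.355]
eef_rot: [2.23, 2.212, 0.001]
contact_force: [-4.4, 0.2, 6.3]
gripper_width: 0.507
grasp_force: 55.6
```

>>> move_arm --pt "0 0 0" --pt "0 0 0" --pt "0 0 0" --pt "0 0 -0.025" --pt "0 0 -0.05" --spin '[0,0,0,0,0]' --jaw -1

```text
t: 17.9
tool_pos: [0.6267, -0.0524, 0.4028]
eef_rot: [-2.229, -2.211, 0.002]
contact_force: [0.4, -0.3, 0.5]
gripper_width: 0.998
grasp_force: 0.0
```

```bash
python3 -c "
from h import *
plan((436.5,261,372,0.3))
"
```

```text
tcp [626.7 -52.4 402.8] th -0.44 w 0.998 gf 0.0 F [ 0.4 -0.3  0.5] t 17.9 tilt [-0.0026  0.0004]
  5 rows: lin [0.1949, -0.1204, 0.0192] spin -0.46
  3 rows: lin [0.1175, -0.0713, 0.0115] spin -0.28
```

>>> move_arm --pt "0.039 -0.0241 0" --pt "0.078 -0.0482 0" --pt "0.117 -0.0723 0.006" --pt "0.156 -0.0964 0.012" --pt "0.1949 -0.1204 0.0192" --spin '[0,0,-0.2,-0.4,-0.46]'

```text
t: 18.4
tool_pos: [0.507, 0.1448, 0.3844]
eef_rot: [2.221, 2.221, 0.002]
contact_force: [0.7, 0.5, 0.3]
gripper_width: 1.0
grasp_force: 0.0
```

>>> move_arm --pt "0.039 -0.0238 0.004" --pt "0.078 -0.0476 0.008" --pt "0.1175 -0.0713 0.0115" --pt "0.1175 -0.0713 0.0115" --pt "0.1175 -0.0713 0.0115" --spin '[-0.1,-0.2,-0.28,-0.28,-0.28]'

```text
t: 18.9
tool_pos: [0.436, 0.2619, 0.3728]
eef_rot: [2.212, 2.23, 0.0]
contact_force: [-0.4, -0.6, -0.3]
gripper_width: 1.002
grasp_force: 0.0
```

```bash
python3 -c "
from h import *
im=imaging.capture('top')[:,:,::-1]
cv2.imwrite('pics/p4.png',cv2.resize(im[140:200,280:410],None,fx=6,fy=6,interpolation=cv2.INTER_CUBIC))
whites(im,.206,280,410,140,190)
plan((436.5,261,318,0.3))
"
```

```text
[344.3 164. ] [ 6.243e+02 -5.120e+01  2.485e+02  5.170e+01 -5.000e-01]
tcp [436.7 261.1 372.9] th 0.38 w 0.999 gf 0.0 F [ 0.3 -0.5  0.4] t 18.95 tilt [ 0.0008 -0.0004]
  2 rows: lin [-0.0001, -0.0002, 0.0549] spin 0.08
```

View pics/p4.png

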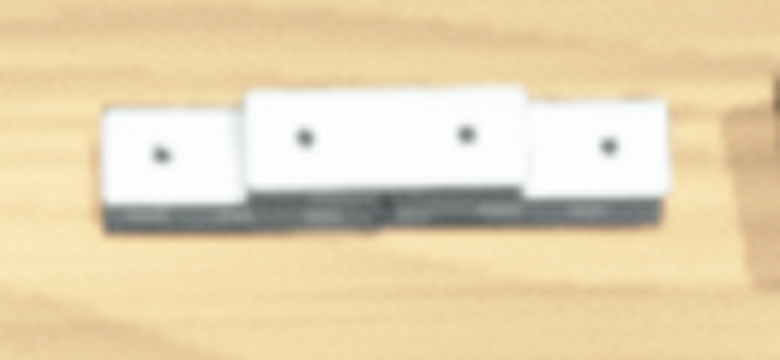

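The third full block bridges the joint: top face (246,90)-(524,187) in the crop, with nearly equal ledges left (103-246) and right (524-668). Picking half_a meanwhile.

>>> move_arm --pt "0 0 0.035" --pt "0 0 0.055" --pt "0 0 0.055" --pt "0 0 0.055" --spin '[0,0,0,0]'

```text
t: 19.35
tool_pos: [0.4375, 0.26, 0.3179]
eef_rot: [2.218, 2.225, -0.001]
contact_force: [0.8, -0.1, -0.2]
gripper_width: 0.998
grasp_force: 0.0
```

>>> move_arm --pt "0 0 0" --pt "0 0 0" --pt "0 0 0" --pt "0 0 0" --spin '[0,0,0,0]' --jaw 1 --newtons 40

```text
t: 19.75
tool_pos: [0.4369, 0.2611, 0.319]
eef_rot: [2.215, 2.227, 0.003]
contact_force: [0.0, -0.9, 4.6]
gripper_width: 0.506
grasp_force: 42.2
```

>>> move_arm --pt "0 0 0" --pt "0 0 -0.03" --pt "0 0 -0.06" --pt "0 0 -0.085" --spin '[0,0,0,0]'

```text
t: 20.15
tool_pos: [0.4362, 0.2609, 0.4037]
eef_rot: [-2.215, -2.227, 0.001]
contact_force: [0.5, 0.8, -2.0]
gripper_width: 0.508
grasp_force: 41.7
```

```bash
python3 -c "
from h import *
f=lambda c:np.array(c)/6+[279.58,139.58]
P=px2w('top',f([[246,90],[523,86],[524,187],[247,190]]),.206);print(rect(P),P[:,:2].round(4).tolist())
print(px2w('top',f([[103,108],[104,203],[667,101],[669,194]]),.176)[:,:2].round(4).tolist())
plan((627.5,45.6,403,-.45))
"
```

```text
[626.8 -51.2 121.1  45.1  -0.8] [[0.6497, 0.009], [0.6484, -0.112], [0.6034, -0.1106], [0.6051, 0.0097]]
[[0.6507, 0.073], [0.6073, 0.0733], [0.6476, -0.1796], [0.605, -0.1784]]
tcp [436.2 260.9 403.7] th 0.31 w 0.508 gf 41.7 F [ 0.5  0.8 -2. ] t 20.15 tilt [-0.0004 -0.0001]
  5 rows: lin [-0.1803, 0.1584, 0.0006] spin 0.63
  1 rows: lin [-0.0357, 0.0321, 0.0001] spin 0.13
```

>>> move_arm --pt "-0.0361 0.0317 0" --pt "-0.0721 0.0634 0" --pt "-0.1082 0.095 0" --pt "-0.1442 0.1267 0" --pt "-0.1803 0.1584 0" --spin '[0.1,0.2,0.4,0.5,0.63]'

```text
t: 20.65
tool_pos: [0.5964, 0.0801, 0.4023]
eef_rot: [-2.227, -2.215, 0.001]
contact_force: [-0.2, 0.3, -2.1]
gripper_width: 0.508
grasp_force: 41.8
```

>>> move_arm --pt "-0.0355 0.0321 0" --pt "-0.0355 0.0321 0" --pt "-0.0355 0.0321 0.02" --pt "-0.0355 0.0321 0.036" --pt "-0.0355 0.0321 0.038" --spin '[0.13,0.13,0.13,0.13,0.13]'

```text
t: 21.15
tool_pos: [0.6263, 0.0459, 0.3618]
eef_rot: [-2.227, -2.209, 0.007]
contact_force: [-0.4, -0.6, -2.4]
gripper_width: 0.508
grasp_force: 41.8
```

>>> move_arm --pt "0 0 0" --pt "0 0 0" --pt "0 0 0" --pt "0 0 0" --spin '[0,0,0,0]'

```text
t: 21.55
tool_pos: [0.6279, 0.046, 0.3658]
eef_rot: [2.229, 2.212, 0.002]
contact_force: [0.2, -0.4, -3.0]
gripper_width: 0.509
grasp_force: 41.8
```

```bash
python3 -c "
from h import *
plan((627.3,45.9,355,-.45))
"
```

```text
tcp [627.9  46.  365.8] th -0.44 w 0.509 gf 41.8 F [ 0.2 -0.4 -3. ] t 21.55 tilt [ 0.0017 -0.    ]
  1 rows: lin [-0.0001, -0.0006, 0.0108] spin 0.01
```

>>> move_arm --pt "0 -0.0006 0.006" --pt "0 -0.0006 0.009" --pt "0 -0.0006 0.0105" --pt "0 -0.0006 0.011" --pt "0 -0.0006 0.0115" --spin '[0,0,0,0,0]'

```text
t: 22.05
tool_pos: [0.6267, 0.0458, 0.355]
eef_rot: [2.23, 2.212, 0.001]
contact_force: [-4.5, 0.8, 9.6]
gripper_width: 0.506
grasp_force: 43.2
```

```bash
python3 -c "
from h import *
plan((627.3,45.9,355,-.45))
"
```

```text
tcp [626.7  45.8 355. ] th -0.46 w 0.506 gf 43.2 F [-4.5  0.8  9.6] t 22.05 tilt [0.0005 0.    ]
  1 rows: lin [0.0001, 0.0005, -0.0] spin -0.01
```

>>> move_arm --pt "0 0 0" --pt "0 0 0" --pt "0 0 0" --pt "0 0 -0.025" --pt "0 0 -0.05" --spin '[0,0,0,0,0]' --jaw -1

```text
t: 22.55
tool_pos: [0.6269, 0.0457, 0.4025]
eef_rot: [-2.229, -2.211, 0.004]
contact_force: [-0.2, 0.5, 0.6]
gripper_width: 0.999
grasp_force: 0.0
```

```bash
python3 -c "
from h import *
plan((446.2,-281.1,375,70.4))
"
```

```text
tcp [626.9  45.7 402.5] th -0.46 w 0.999 gf 0.0 F [-0.2  0.5  0.6] t 22.55 tilt [-0.0032 -0.    ]
  5 rows: lin [-0.1824, -0.0989, 0.0153] spin -39.37
  4 rows: lin [-0.0626, -0.1537, 0.0122] spin -31.5
```

>>> move_arm --pt "-0.0365 -0.0198 0" --pt "-0.073 -0.0396 0" --pt "-0.1094 -0.0593 0" --pt "-0.1459 -0.0791 0.008" --pt "-0.1824 -0.0989 0.0153" --spin '[-7.9,-15.7,-23.6,-31.5,-39.37]'

```text
t: 23.05
tool_pos: [0.5259, -0.137, 0.3879]
eef_rot: [1.346, 2.838, -0.0]
contact_force: [1.0, -0.3, -0.4]
gripper_width: 0.997
grasp_force: 0.0
```

>>> move_arm --pt "-0.0156 -0.0384 0.003" --pt "-0.0313 -0.0769 0.006" --pt "-0.047 -0.1153 0.009" --pt "-0.0626 -0.1537 0.0122" --pt "-0.0626 -0.1537 0.0122" --spin '[-7.9,-15.7,-23.6,-31.5,-31.5]'

```text
t: 23.55
tool_pos: [0.4444, -0.2849, 0.3753]
eef_rot: [-0.537, -3.094, 0.003]
contact_force: [-0.6, 0.6, 0.5]
gripper_width: 1.004
grasp_force: 0.0
```

>>> move_arm --pt "0 0 0" --pt "0 0 0" --pt "0 0 0" --spin '[0,0,0]'

```text
t: 23.85
tool_pos: [0.4471, -0.2801, 0.3758]
eef_rot: [0.533, 3.096, 0.0]
contact_force: [-1.0, -1.0, -0.3]
gripper_width: 1.002
grasp_force: 0.0
```

```bash
python3 -c "
from h import *
plan((446.2,-281.1,318,70.4))
im=imaging.capture('top')[:,:,::-1]; s=imaging.capture('side')[:,:,::-1]
a=cv2.resize(im[140:200,285:405],(600,300),interpolation=cv2.INTER_CUBIC)
b=cv2.resize(s[220:320,210:410],(600,300),interpolation=cv2.INTER_CUBIC)
cv2.imwrite('pics/p5.png',np.vstack([a,b]))
"
```

```text
tcp [ 447.1 -280.1  375.8] th 70.46 w 1.002 gf 0.0 F [-1.  -1.  -0.3] t 23.85 tilt [0.0002 0.0003]
  2 rows: lin [0.0005, -0.0012, 0.0578] spin 0.06
```

View pics/p5.png

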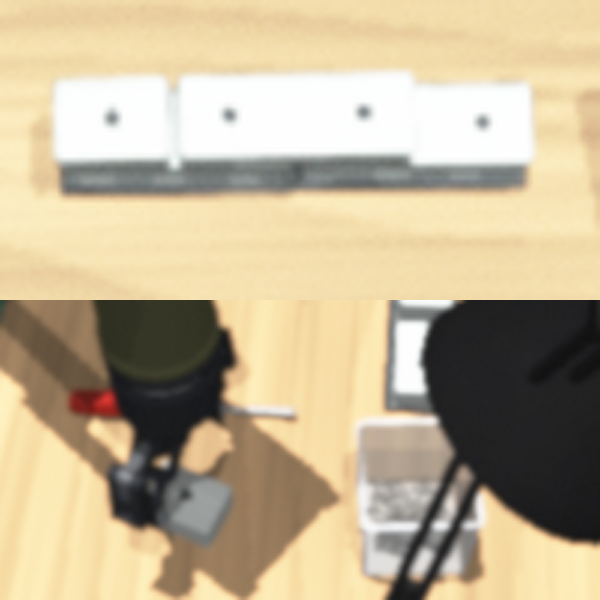

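half_a sits on the left end with a gap at columns 168-180 of the crop; below, the gripper stands over half_b. I also triangulate the lamp head, as it hangs near the right end.

>>> move_arm --pt "0.0005 -0.001 0.035" --pt "0.0005 -0.001 0.058" --pt "0.0005 -0.001 0.058" --pt "0.0005 -0.001 0.058" --spin '[0,0,0,0]'

```text
t: 24.35
tool_pos: [0.4461, -0.2814, 0.3179]
eef_rot: [-0.533, -3.095, -0.001]
contact_force: [0.2, 0.4, -0.1]
gripper_width: 0.997
grasp_force: 0.0
```

>>> move_arm --pt "0 0 0" --pt "0 0 0" --pt "0 0 0" --pt "0 0 0" --spin '[0,0,0,0]' --jaw 1 --newtons 40

```text
t: 24.75
tool_pos: [0.4461, -0.282, 0.3191]
eef_rot: [0.534, 3.093, -0.001]
contact_force: [0.2, 1.4, 5.7]
gripper_width: 0.507
grasp_force: 42.6
```

>>> move_arm --pt "0 0 0" --pt "0 0 -0.03" --pt "0 0 -0.06" --pt "0 0 -0.085" --spin '[0,0,0,0]'

```text
t: 25.15
tool_pos: [0.4454, -0.2818, 0.4037]
eef_rot: [-0.535, -3.095, -0.0]
contact_force: [0.3, -0.4, -2.1]
gripper_width: 0.506
grasp_force: 41.8
```

```bash
python3 -c "
from h import *
for pt,ps in (((480,112),(390,250)),((484,48),(455,200)),((441,118),(385,205))):
    best=min(((np.linalg.norm(px2w('top',pt,z)-px2w('side',ps,z)),z) for z in np.arange(.14,.9,.01)))
    print(best,px2w('top',pt,best[1]),px2w('side',ps,best[1]))
plan((560,-200,403,30),(626.2,-149.6,403,-.45))
"
```

```text
(np.float64(0.0012165892262815264), np.float64(0.4400000000000003)) [[ 0.67393138 -0.32939051  0.44      ]] [[ 0.67357759 -0.3282265   0.44      ]]
(np.float64(0.00889937839317722), np.float64(0.5600000000000004)) [[ 0.75709826 -0.30124778  0.56      ]] [[ 0.75058917 -0.30731662  0.56      ]]
(np.float64(0.007672760960263401), np.float64(0.4500000000000003)) [[ 0.65940547 -0.24298952  0.45      ]] [[ 0.66689528 -0.24132397  0.45      ]]
tcp [ 445.4 -281.8  403.7] th 70.4 w 0.506 gf 41.8 F [ 0.3 -0.4 -2.1] t 25.15 tilt [-0.0005  0.0001]
  5 rows: lin [-0.0805, 0.1155, 0.0007] spin 40.4
  4 rows: lin [0.0105, 0.0825, 0.0] spin 30.45
```

```bash
python3 -c "
from h import *
plan((500,-150,403,29.9),(626.4,-149.5,403,-.45))
"
```

```text
tcp [ 445.4 -281.8  403.7] th 70.4 w 0.506 gf 41.8 F [ 0.3 -0.4 -2.1] t 25.15 tilt [-0.0005  0.0001]
  5 rows: lin [-0.0072, 0.1425, 0.0007] spin 40.5
  4 rows: lin [-0.0626, 0.1098, 0.0] spin 30.35
```

>>> move_arm --pt "-0.0014 0.0285 0" --pt "-0.0029 0.057 0" --pt "-0.0043 0.0855 0" --pt "-0.0058 0.114 0" --pt "-0.0072 0.1425 0" --spin '[8.1,16.2,24.3,32.4,40.5]'

```text
t: 25.65
tool_pos: [0.5001, -0.149, 0.4024]
eef_rot: [-1.581, -2.714, 0.001]
contact_force: [0.4, -0.6, -2.8]
gripper_width: 0.503
grasp_force: 41.8
```

>>> move_arm --pt "-0.0157 0.0275 0" --pt "-0.0313 0.0549 0" --pt "-0.047 0.0824 0" --pt "-0.0626 0.1098 0" --pt "-0.0626 0.1098 0" --spin '[7.6,15.2,22.8,30.35,30.35]'

```text
t: 26.15
tool_pos: [0.6302, -0.1496, 0.4016]
eef_rot: [2.23, 2.21, 0.002]
contact_force: [-0.6, 0.5, -2.4]
gripper_width: 0.506
grasp_force: 41.9
```

>>> move_arm --pt "0 0 0" --pt "0 0 0.02" --pt "0 0 0.037" --pt "0 0 0.037" --pt "0 0 0.037" --spin '[0,0,0,0,0]'

```text
t: 26.65
tool_pos: [0.6256, -0.1496, 0.3657]
eef_rot: [-2.229, -2.212, 0.001]
contact_force: [0.6, -1.2, -2.1]
gripper_width: 0.506
grasp_force: 41.9
```

>>> move_arm --pt "0 0 0" --pt "0 0 0" --spin '[0,0]'

```text
t: 26.85
tool_pos: [0.6267, -0.1497, 0.3671]
eef_rot: [2.229, 2.212, 0.002]
contact_force: [0.0, 0.3, -1.8]
gripper_width: 0.51
grasp_force: 41.9
```

```bash
python3 -c "
from h import *
plan((626.2,-149.5,355,-.45))
"
```

```text
tcp [ 626.7 -149.7  367.1] th -0.44 w 0.51 gf 41.9 F [ 0.   0.3 -1.8] t 26.85 tilt [ 0.002  -0.0007]
  1 rows: lin [0.0002, -0.0005, 0.0121] spin 0.01
```

>>> move_arm --pt "0 -0.0003 0.006" --pt "0 -0.0003 0.01" --pt "0 -0.0003 0.0115" --pt "0 -0.0003 0.0125" --pt "0 -0.0003 0.0125" --spin '[0,0,0,0,0]'

```text
t: 27.35
tool_pos: [0.6262, -0.1494, 0.3551]
eef_rot: [2.229, 2.212, 0.001]
contact_force: [-2.3, 0.4, 7.9]
gripper_width: 0.506
grasp_force: 43.1
```

```bash
python3 -c "
from h import *
plan((626.2,-149.5,355,-.45))
"
```

```text
tcp [ 626.2 -149.4  355.1] th -0.44 w 0.506 gf 43.1 F [-2.3  0.4  7.9] t 27.35 tilt [ 0.001  -0.0005]
  1 rows: lin [-0.0001, 0.0, 0.0001] spin 0.01
```

Landed. Release, rise, retreat to the front (tool y negative = −x).

>>> move_arm --pt "0 0 0" --pt "0 0 0" --pt "0 0 0" --pt "0 0 -0.02" --pt "0 0 -0.04" --spin '[0,0,0,0,0]' --jaw -1

```text
t: 27.85
tool_pos: [0.6261, -0.1495, 0.3925]
eef_rot: [-2.228, -2.211, 0.002]
contact_force: [0.4, -0.3, -0.3]
gripper_width: 0.999
grasp_force: 0.0
```

>>> move_arm --pt "0 -0.04 -0.01" --pt "0 -0.085 -0.02" --pt "0 -0.13 -0.02" --pt "0 -0.17 -0.02" --pt "0 -0.17 -0.02" --spin '[0,0,0,0,0]'

```text
t: 28.35
tool_pos: [0.451, -0.1471, 0.4127]
eef_rot: [-2.228, -2.208, 0.004]
contact_force: [0.1, -0.2, 0.4]
gripper_width: 1.002
grasp_force: 0.0
```

```bash
python3 -c "
from h import *
plan()
im=imaging.capture('top')[:,:,::-1]; s=imaging.capture('side')[:,:,::-1]
a=cv2.resize(im[140:200,285:405],(600,300),interpolation=cv2.INTER_CUBIC)
b=cv2.resize(s[160:280,220:460],(600,300),interpolation=cv2.INTER_CUBIC)
cv2.imwrite('pics/p6.png',np.vstack([a,b]))
whites(im,.206,280,410,140,190)
"
```

```text
tcp [ 451.  -147.1  412.7] th -0.51 w 1.002 gf 0.0 F [ 0.1 -0.2  0.4] t 28.35 tilt [-0.0054  0.0015]
[344.2 162.9] [ 6.255e+02 -5.180e+01  2.569e+02  5.050e+01 -5.000e-01]
```

View pics/p6.png

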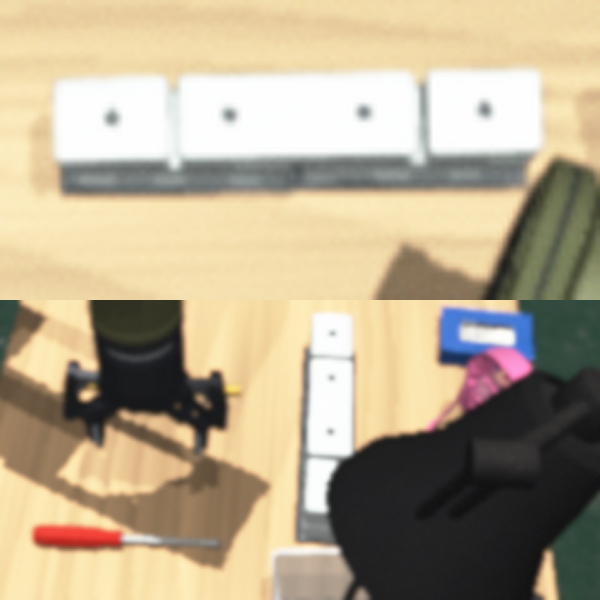

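The stack is complete: the top course spans (53,78)-(540,152) in the crop with two even gaps, all in line with the plate. The bystanders in view have not moved, and the arm is clear. Handing in.

```bash
python3 -c "
from workcell import workorder
print(workorder.job_done())"
```

```text
the job is handed in; nothing more can be done
None
```

I stacked all five blocks on the plate and handed the job in at about 28 s; by the camera the upper course is flush and everything is in line, but the lower left block sits about 1.5 mm short of the plate's end (lower gap about 6 mm instead of 8).

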